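# Add four clicks on the stirrer's timer and set its speed

## Robot

A 6-joint arm with a two-finger parallel gripper is mounted at the origin on a cart in front of the work surface, level with it; the furniture and walls round the work are solid. World frame = base frame: x ahead of the robot, y to its left, z up, the work surface at z = 0. Lengths are in m, angles in rad, forces in N, time in s.
With the tool pointing down it reaches from about 0.35 to 0.725 m from the base axis. Payload 4.3 kg.
Tool frame: the origin (TCP) lies midway between the tips of the shut fingers; the grasp point (between the pads) lies 19 mm behind it; z points along the fingers, y is the line along which they close (so a half turn about z gives the same grasp; the last joint's range is limited). The gripper opens to 85 mm and grips with 20 to 120 N. Pads are 22 mm wide; open, the fingers measure 114 mm over their backs; the gripper's body (76 mm by 85 mm) begins 54 mm behind the grasp point. The pads swing forward as they close: fully open they stand 13 mm farther back than shut.
Start: joints at [-1.235, 0.377, 0.081, 1.274, 0, 1.46], TCP at [0.248, -0.519, 0.231] pointing down, gripper open.
Joint ranges: [-2.72, 2.72], [-0.84, 1.66], [-1.02, 1.22], [-1.77, 2.12], [-1.37, 1.28], [-3.14, 3.14]. Speed limits (rad/s): [2.57, 2.57, 3.14, 3.14, 3.14, 3.14].

## Interface

Orientations are given as a rotation vector (axis times angle).
In Python, from rig import manip gives the robot as it stands. The module is installed in compiled form; this text tells all that it offers.
- The arm moves only by the shell command python3 -m crank 'ROWS' [OPENING] [FORCE]. ROWS is JSON, a list of rows, each a list of 4 numbers: the shift along the tool's x, y, z in cm, then the turn about the tool's z in degrees. In form: [[tx, ty, tz, turn], ...]. A call has 1 to 20 rows; each row is the pose to reach, as a shift and turn from the pose commanded when the call began, along the tool's axes at that moment; what a row does not reach only later rows make up. A row lasts 1/12 s, in which the tool goes at most 41.7 mm and 7.16 degrees, less where a joint would pass 70% of its speed; a pose out of reach is approached as far as the arm can. A call with a gripper value outside its range is refused whole. OPENING is the opening, from 0 (shut) to 1 (fully open), set as the call begins (- or left out, the last holds). The fingers move at their own pace and stop on an object; FORCE is the grip in N (left out, the last holds). Time passes only in rows, so rows that repeat a pose let the fingers close. It gives the time, the measured TCP pose, the force, the opening and the grip force at its end, in the units of the state.
- manip.get_obs(): the state, without advancing time (a new reading comes with each control period).
- manip.camera(name): name is "scene" or "top" or "wrist"; returns a dict with "frame" (480x640x3 uint8, red, green, blue), "K" (3x3 intrinsics, pixels), "T" (4x4, takes a point from camera to world coordinates). Camera axes: x right, y down, z forward; pixel columns grow to the right and rows downward; lengths in m; the calibration is good to about 2 mm. A picture is of the moment at which its call begins. There is no depth.
- manip.sign_off(): hands the job in; it is judged then, once.
The state is a dict: "clock": time; "joint_positions": joint angles; "qd": joint speeds; "tau": joint torques, N m; "tcp_pos": TCP position; "tcp_rot": TCP orientation; "contact_force": force on the tool from outside, world axes, zero at the start; "wrist_torque": the same for the moment, N m; "width": opening from 0.0 (shut) to 1.0 (fully open); "grip_force": force on a finger pad.
Only numpy, scipy, OpenCV 4.12 (cv2) and the standard library are available. Lean on these libraries where they do the work, as an engineer would, in place of code of your own. Each camera call takes 0.05 s, during which the arm holds its last target. There are 200 camera calls.

## Task

Set up the magnetic stirrer for its run: turn the blue click-stop timer knob exactly four clicks clockwise from where it stands, and turn the black speed dial until its white pointer stands at the red marker on its scale. Leave the beaker standing where it is on the stirrer's plate, and let go of everything.

Things in the scene. Friction and masses are not known exactly. Their poses are not given: they have to be found in the camera images.
- stirrer: white magnetic stirrer, 235 x 206 x 60 mm high, too heavy to shift (fixed); origin under its centre; x points to its rear (away from the robot at yaw 0), y to its left, z up. Its front part carries two upright-axis knobs on the top face (z = 60 mm): the blue timer knob at (-78, +56) mm, the black speed dial at (-78, -56) mm. A white square plate at the rear, top at z = 69 mm, carries the beaker
- timer_knob (a joint): turn of the blue click-stop timer knob, rad, grows clockwise seen from above; 10 rest positions 0.349 rad (20 degrees) apart from 0 to 3.14 rad with end stops just beyond them; a spring detent (peak about 0.13 N m) makes it snap to the nearest rest position when let go. It starts at one of the positions 0 to 4 (joint 0 to 1.4 rad); one click is one step of 0.349 rad
- timer_knob_grip (a point): point on the blue knob's axis, 30 mm above the stirrer's top face, where to grip. Turns with the knob: x points along its bar towards the white pointer end, z up. The knob is a skirt disc 68 mm across and 8 mm high, 1 mm over the top face, with a straight grip bar on it 62 mm long (x), 16 mm wide (y), whose sides are flat from 9 to 42 mm above the top face
- timer_knob_tip (a point): point 36 mm from the blue knob's axis in the direction of its white pointer, at grip height; turns with the knob
- speed_dial (a joint): turn of the black speed dial, rad, grows clockwise seen from above, 0 to 4.71 rad over the scale (11 ticks, 27 degrees apart); continuous, light friction (about 0.04 N m), stays where it is left
- speed_dial_grip (a point): same as timer_knob_grip, for the black dial (same shape and sizes): on its axis, 30 mm above the top face, x along the bar towards the white pointer, z up
- speed_dial_tip (a point): point 36 mm from the black dial's axis in the direction of its white pointer, at grip height; turns with the dial
- set_marker (a joint): where the red marker stands on the scale of the black dial, on the same zero, sense and unit as speed_dial: the dial is set when speed_dial equals this. It is locked. It starts 0.5 to 1.45 rad clockwise of the pointer
- set_marker_point (a point): point 36 mm from the black dial's axis towards the red marker (a red tab, 12 x 8 x 5 mm, lying on the top face just outside the dial's skirt), at grip height
- plate_center (a point): centre of the top of the stirrer's white plate (125 x 140 mm)
- beaker_mid (a point): glass beaker, 72 mm across, 87 mm high, loose and empty, standing on the plate; the point is its centre half-way up, z up its axis
Mind the look-alikes: they are no part of the job. Of the things like the part that bears beaker_mid, leave any that is brown, pink or turquoise; of the rest the larger one is meant.

How it is judged:
At the end, for the whole second after the job is handed in: The blue knob rests four clicks clockwise of where it started (within 0.4 click), the black dial's pointer is within about 9 degrees of the red marker; the beaker stands upright (within 0.15 rad) on the plate, its axis within 50 mm of the plate centre and not shifted more than 20 mm (distance of timer_knob_tip from where it was at the start of the episode between 0.0423 and 0.05 m and value of joint timer_knob above 1.257 rad and distance between speed_dial_tip and set_marker_point below 0.0055 m and horizontal distance between beaker_mid and plate_center below 0.05 m and angle between beaker_mid's own z axis and vertical below 0.15 rad); the robot touches nothing.
It fails at once if the beaker is shifted more than 20 mm or tipped (distance of beaker_mid from where it was at the start of the episode above 0.02 m or angle between beaker_mid's own z axis and vertical above 0.3 rad).
It also fails if it takes over 54 s, if anything falls off the work surface, if the arm or the gripper's body presses on something with over 40 N, if the wrist force passes 120 N, or if a joint passes its speed limit or range.

## Working session

There is one attempt and no reset: what is moved stays moved. The work goes in short steps, Python scripts to look and compute and a shell command to move; the robot and the scene stay as the last step left them, time stands still between calls to the robot, and variables do not carry over. Pictures are saved under pics/ and viewed, at most 10 in all, crops included, and the job is handed in when it is done.

```bash
mkdir -p pics
python3 - <<'E'
from rig import manip
import cv2
for n in("top","scene"):
    c=manip.camera(n);cv2.imwrite(f"pics/{n}0.png",c["frame"][:,:,::-1]);print(n,c["K"].round(1).tolist(),c["T"].round(3).tolist())
o=manip.get_obs();print(o)
E
```

```text
top [[535.5, 0.0, 327.9], [0.0, 535.5, 236.7], [0.0, 0.0, 1.0]] [[0.006, -0.987, 0.163, 0.41], [-1.0, -0.005, 0.008, 0.146], [-0.007, -0.163, -0.987, 0.996], [0.0, 0.0, 0.0, 1.0]]
scene [[580.8, 0.0, 328.5], [0.0, 580.8, 235.4], [0.0, 0.0, 1.0]] [[-0.629, -0.3, 0.717, -0.136], [-0.777, 0.267, -0.57, 0.7], [-0.021, -0.916, -0.401, 0.468], [0.0, 0.0, 0.0, 1.0]]
{'clock': 0.1, 'joint_positions': array([-1.23527475e+00,  3.78003991e-01,  7.97901306e-02,  1.27442269e+00,
        9.68675131e-06,  1.46051450e+00]), 'qd': array([-0.00033573, -0.00150978,  0.00244531,  0.00086545,  0.00267386,
       -0.00161093]), 'tau': array([ 7.37185601e-04, -4.64695072e+01,  2.70582157e+01,  1.20321198e-02,
       -1.69503446e-04, -2.52824663e-06]), 'tcp_pos': array([ 0.24775419, -0.51823848,  0.2304582 ]), 'tcp_rot': array([-3.06208558e+00, -6.94077443e-01,  3.09553094e-04]), 'contact_force': array([-0.87228933,  0.52852182,  0.15168816]), 'wrist_torque': array([ 0.05077188, -0.03787757, -0.05401217]), 'grip_force': 0.0, 'width': 0.9983814377468335}
```

View pics/top0.png

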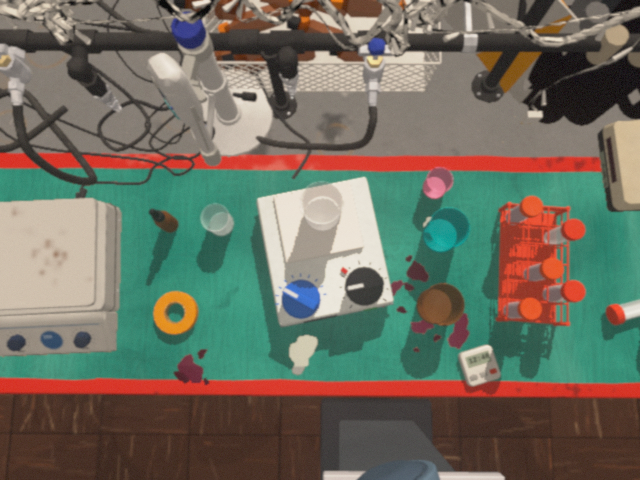

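View pics/scene0.png

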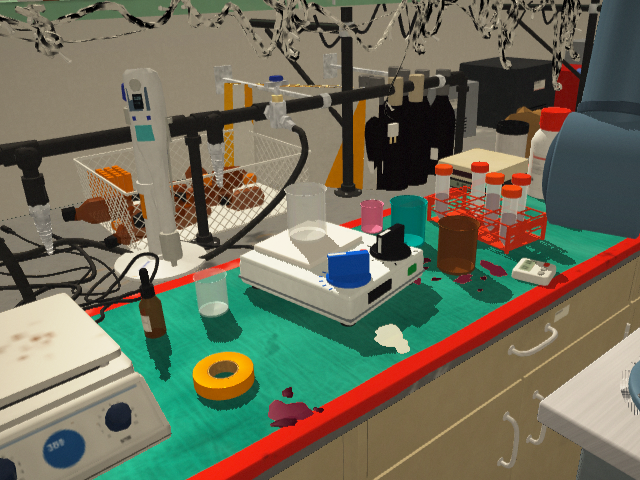

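The top view shows the stirrer with the blue knob at (301,299), the black dial at (364,286) and the red tab at (343,271). The blue pointer points left and slightly up, the black pointer points left, and the beaker is at (321,206). I'll enlarge the knobs and measure them.

```bash
cat > h.py <<'E'
import numpy as np, cv2
from rig import manip
def ray(c,uv,z):
    d=c["T"][:3,:3]@np.linalg.inv(c["K"])@np.array([uv[0],uv[1],1.]);o=c["T"][:3,3]
    return o+d*(z-o[2])/d[2]
def pix(c,p):
    q=c["K"]@(c["T"][:3,:3].T@(np.array(p)-c["T"][:3,3]));return q[:2]/q[2]
def cents(m,amin=4):
    n,l,s,ce=cv2.connectedComponentsWithStats(m.astype(np.uint8))
    return [(int(s[i,4]),ce[i].round(1).tolist(),s[i,:4].tolist()) for i in range(1,n) if s[i,4]>=amin]
E
python3 - <<'E'
from h import *
c=manip.camera("top");f=c["frame"]
x0,y0,x1,y1=250,170,400,330
h=cv2.cvtColor(f,cv2.COLOR_RGB2HSV).astype(int)
H,S,V=h[...,0],h[...,1],h[...,2]
R=np.zeros(H.shape,bool);R[y0:y1,x0:x1]=1
for n,m in(("blue",(H>100)&(H<130)&(S>120)&R),("black",(V<75)&R),("red",((H<8)|(H>172))&(S>130)&(V>120)&R)):
    for a,ce,b in cents(m,8): print(n,a,ce,b,ray(c,ce,.06).round(4))
m=((S<60)&(V>100)&R).astype(np.uint8)
k=max(cv2.findContours(m,0,2)[0],key=cv2.contourArea);print(cv2.minAreaRect(k))
cv2.imwrite("pics/c1.png",cv2.resize(f[255:325,265:395,::-1],None,fx=6,fy=6,interpolation=cv2.INTER_CUBIC))
E
```

```text
blue 972 [301.2, 299.2] [283, 281, 36, 37] [0.4536 0.1989 0.06  ]
black 871 [365.3, 286.6] [347, 269, 36, 36] [0.4761 0.0873 0.06  ]
red 39 [380.0, 170.0] [361, 170, 39, 1] [0.6867 0.0596 0.06  ]
red 17 [343.8, 270.4] [342, 268, 5, 5] [0.5043 0.1249 0.06  ]
((328.1539001464844, 249.76922607421875), (133.3589630126953, 127.08325958251953), 78.69007110595703)
```

View pics/c1.png

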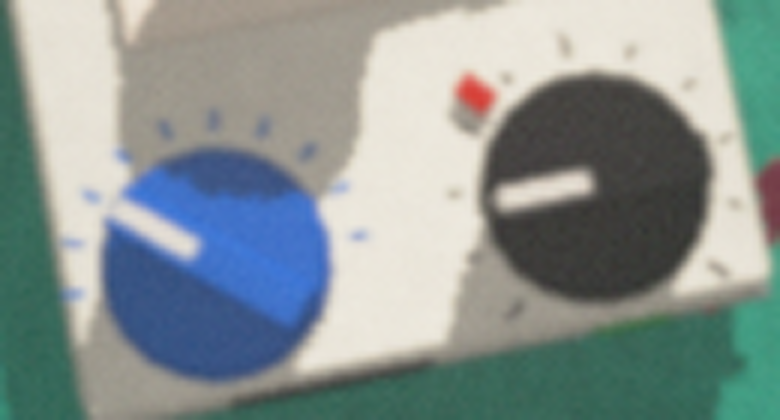

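The crop shows the blue pointer at the third tick (index 2). The black pointer points left, and the red tab is about 45° clockwise of it. Next I'll compute the poses and the tool-frame moves.

```bash
cat >> h.py <<'E'
from scipy.spatial.transform import Rotation as Ro
def plan(axis,barvec):
    """tool-frame shift (cm) and turn (deg) to put tool over axis with tool x along bar"""
    o=manip.get_obs();R=Ro.from_rotvec(o["tcp_rot"]).as_matrix();p=o["tcp_pos"]
    b=R.T@np.r_[barvec,0];t=np.degrees(np.arctan2(b[1],b[0]))
    print("shift cm",(R.T@(axis-p)*100).round(2),"turn",((t+90)%180-90).round(1),"j",o["joint_positions"].round(2),"tcp",p.round(4))
E
python3 - <<'E'
from h import *
c=manip.camera("top");f=c["frame"]
h=cv2.cvtColor(f,cv2.COLOR_RGB2HSV).astype(int);S,V=h[...,1],h[...,2]
res={}
for n,ce in(("blue",(301.0,299.0)),("black",(364.7,286.3))):
    yy,xx=np.mgrid[:480,:640]
    m=(np.hypot(xx-ce[0],yy-ce[1])<17)&(S<(90 if n=="blue" else 255))&(V>(130))
    if n=="blue": m&=(f[...,0]>120)
    k=max(cents(m),key=lambda t:t[0])
    n_,l=cv2.connectedComponents(m.astype(np.uint8))
    ys,xs=np.nonzero(l==l[int(round(k[1][1])),int(round(k[1][0]))])
    P=np.array([ray(c,(x,y),.102) for x,y in zip(xs,ys)])
    ax=ray(c,ce,.066)
    d=P.mean(0)-ax; u=np.linalg.svd(P[:,:2]-P[:,:2].mean(0))[2][0]; u*=np.sign(u@d[:2])
    g=lambda v:np.degrees(np.arctan2(v[1],v[0])).round(1)
    print(n,"axis",ax.round(4),"dot",(P.mean(0)).round(4),"r",np.hypot(*d[:2]).round(4),"ang",g(d),"pca",g(u),len(xs))
    res[n]=(ax,g)
    if n=="black":
        r=ray(c,(343.8,270.4),.065);print("red",r.round(4),"r",np.hypot(*(r-ax)[:2]).round(4),g(r-ax))
    t=np.radians(g(d)); plan(np.r_[ax[:2],.077],[np.cos(t),np.sin(t)])
b,k=res["blue"][0],res["black"][0];print("knob dist",np.linalg.norm(b-k),"y axis deg",g(b-k)-90)
bl=[(73,295),(72,243),(91,196),(123,156),(165,129),(213,120),(262,127),(308,152),(341,188),(359,236)]
print("ticks",[g(ray(c,((x+.5)/6+264.5,(y+.5)/6+254.5),.06)-b) for x,y in bl])
E
```

```text
blue axis [0.4537 0.1989 0.066 ] dot [0.4612 0.2124 0.102 ] r 0.0154 ang 61.0 pca 61.7 57
shift cm [ 49.5  -55.83  15.44] turn -35.5 j [-1.24  0.38  0.08  1.27 -0.    1.46] tcp [ 0.2478 -0.5185  0.2307]
black axis [0.4762 0.0888 0.066 ] dot [0.4738 0.1063 0.102 ] r 0.0177 ang 97.8 pca 102.4 75
red [0.5037 0.125  0.065 ] r 0.0455 52.7
shift cm [ 46.78 -44.92  15.43] turn -72.3 j [-1.24  0.38  0.08  1.27 -0.    1.46] tcp [ 0.2478 -0.5185  0.2307]
knob dist 0.11243457071648015 y axis deg 11.5
ticks [np.float64(100.9), np.float64(81.0), np.float64(61.5), np.float64(41.7), np.float64(22.4), np.float64(3.4), np.float64(-16.1), np.float64(-37.0), np.float64(-56.5), np.float64(-77.0)]
```

Checks pass: the knobs measure 112.4 mm apart against 112 given, and the blue ticks are 20° apart with the pointer at index 2 (61.5°). The black dial needs about 48°. To keep joint 6 in range I'll turn the tool by −216° in total, moving above the blue knob first.

```bash
python3 -m crank '[[49.5,-55.8,0,-130],[49.5,-55.8,0,-130],[49.5,-55.8,0,-130],[49.5,-55.8,0,-130],[49.5,-55.8,0,-130],[49.5,-55.8,0,-130],[49.5,-55.8,0,-130],[49.5,-55.8,0,-130],[49.5,-55.8,0,-130],[49.5,-55.8,0,-130],[49.5,-55.8,0,-130],[49.5,-55.8,0,-130],[49.5,-55.8,0,-130],[49.5,-55.8,0,-130],[49.5,-55.8,0,-130],[49.5,-55.8,0,-130],[49.5,-55.8,0,-130],[49.5,-55.8,0,-130],[49.5,-55.8,0,-130],[49.5,-55.8,0,-130]]' 0.6 40
python3 - <<'E'
from h import *
t=np.radians(61.5);plan(np.array([.4537,.1989,.077]),[np.cos(t),np.sin(t)])
E
```

```text
clock: 1.87
tcp_pos: [0.4539, 0.1996, 0.2308]
tcp_rot: [-0.66, -3.071, 0.001]
contact_force: [-0.4, -0.4, 0.0]
width: 0.603
grip_force: 0.0
shift cm [-0.02 -0.06 15.38] turn -85.8 j [ 0.29  0.22 -0.14  1.21 -0.    0.71] tcp [0.4539 0.1996 0.2308]
```

```bash
python3 -m crank '[[0,0,2,-86],[0,0,4,-86],[0,0,6,-86],[0,0,6,-86],[0,0,6,-86],[0,0,6,-86],[0,0,6,-86],[0,0,6,-86],[0,0,6,-86],[0,0,6,-86],[0,0,6,-86],[0,0,6,-86],[0,0,6,-86],[0,0,6,-86]]'
python3 - <<'E'
from h import *
t=np.radians(61.5);plan(np.array([.4537,.1989,.077]),[np.cos(t),np.sin(t)])
c=manip.camera("wrist");cv2.imwrite("pics/w1.png",c["frame"][:,:,::-1])
for a in((.4537,.1989,.069),(.4762,.0888,.069)):print(pix(c,a))
E
```

```text
clock: 3.03
tcp_pos: [0.4537, 0.1968, 0.1713]
tcp_rot: [1.599, -2.703, 0.0]
contact_force: [-1.0, -0.7, 1.0]
width: 0.599
grip_force: 0.0
shift cm [-0.19  0.1   9.43] turn -0.3 j [ 0.28  0.24 -0.26  1.06 -0.   -0.79] tcp [0.4537 0.1968 0.1713]
[326.43500947 243.31293458]
[207.67389034 109.19847244]
```

View pics/w1.png

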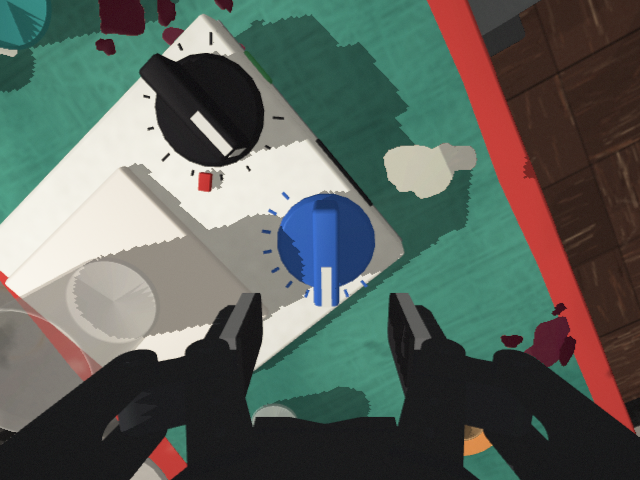

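The wrist view shows the blue knob at (326,240), within 3 px of the prediction, and its bar lies parallel to the fingers. Now I'll descend and close.

```bash
python3 -m crank '[[-0.2,0.1,2,0],[-0.2,0.1,4,0],[-0.2,0.1,6,0],[-0.2,0.1,7.5,0],[-0.2,0.1,9,0],[-0.2,0.1,9.7,0],[-0.2,0.1,9.7,0],[-0.2,0.1,9.7,0]]' 0.6
python3 -m crank '[[0,0,0,0],[0,0,0,0],[0,0,0,0],[0,0,0,0],[0,0,0,0],[0,0,0,0],[0,0,0,0],[0,0,0,0]]' 0 50
```

```text
clock: 3.75
tcp_pos: [0.4539, 0.2, 0.0744]
tcp_rot: [1.605, -2.7, -0.0]
contact_force: [-0.3, -0.5, 0.3]
width: 0.604
grip_force: 0.0
clock: 4.42
tcp_pos: [0.455, 0.2004, 0.0754]
tcp_rot: [-1.606, 2.698, -0.001]
contact_force: [-0.6, -0.6, 5.1]
width: 0.175
grip_force: 50.4
```

Gripped at about 15 mm, which matches the 16 mm bar. Turning 80° clockwise.

```bash
python3 -m crank '[[0,0,0,5],[0,0,0,10],[0,0,0,15],[0,0,0,20],[0,0,0,25],[0,0,0,30],[0,0,0,35],[0,0,0,40],[0,0,0,45],[0,0,0,50],[0,0,0,55],[0,0,0,60],[0,0,0,65],[0,0,0,70],[0,0,0,75],[0,0,0,80],[0,0,0,80],[0,0,0,80],[0,0,0,80]]'
python3 - <<'E'
from h import *
o=manip.get_obs();x=Ro.from_rotvec(o["tcp_rot"]).as_matrix()[:,0];print(np.degrees(np.arctan2(x[1],x[0]))%180-180,o["joint_positions"].round(2))
c=manip.camera("top");cv2.imwrite("pics/t2.png",cv2.resize(c["frame"][180:330,250:410,::-1],None,fx=4,fy=4,interpolation=cv2.INTER_CUBIC))
E
```

```text
clock: 6.0
tcp_pos: [0.4556, 0.1987, 0.0754]
tcp_rot: [0.505, 3.097, -0.005]
contact_force: [0.4, -6.7, 6.1]
width: 0.177
grip_force: 50.5
-18.522638636964643 [ 0.29  0.33 -0.42  0.82 -0.    0.61]
```

The turn ended at −18.5°, as wanted. Releasing and lifting, then checking.

```bash
python3 -m crank '[[0,0,0,0],[0,0,0,0],[0,0,0,0],[0,0,0,0],[0,0,0,0],[0,0,0,0],[0,0,-2,0],[0,0,-4,0],[0,0,-6,0],[0,0,-9,0],[0,0,-10,0],[0,0,-10,0]]' 0.6
python3 - <<'E'
from h import *
c=manip.camera("wrist");cv2.imwrite("pics/w2.png",c["frame"][:,:,::-1])
t=np.radians(100.5);plan(np.array([.4762,.0888,.075]),[np.cos(t),np.sin(t)])
for z in (.069,.102):print(pix(c,(.4537,.1989,z)),pix(c,(.4762,.0888,z)))
E
```

```text
clock: 7.05
tcp_pos: [0.4563, 0.2011, 0.1771]
tcp_rot: [0.503, 3.096, 0.004]
contact_force: [0.2, 1.0, 0.0]
width: 0.598
grip_force: 0.0
shift cm [-5.51 -9.97 10.01] turn 61.0 j [ 0.29  0.24 -0.25  1.07 -0.    0.61] tcp [0.4552 0.2007 0.1751]
[319.7164977  235.20129507] [186.3366923  309.81059233]
[319.25892642 249.8980743 ] [168.57975526 333.26086373]
```

View pics/w2.png

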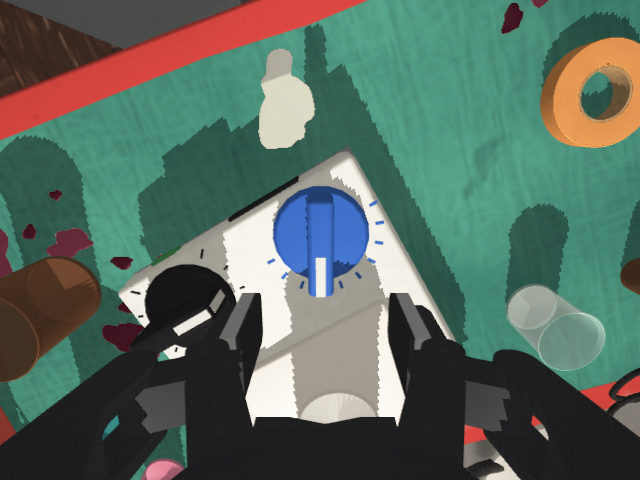

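The wrist view shows the blue pointer at (320,277), with six ticks (0–5) behind it and three ahead. It now stands at index 6, so the four clicks are done. Next I'll move over the black dial.

```bash
python3 -m crank '[[-5.5,-10,0,61],[-5.5,-10,0,61],[-5.5,-10,0,61],[-5.5,-10,0,61],[-5.5,-10,0,61],[-5.5,-10,0,61],[-5.5,-10,0,61],[-5.5,-10,0,61],[-5.5,-10,0,61],[-5.5,-10,0,61],[-5.5,-10,0,61],[-5.5,-10,0,61]]'
python3 - <<'E'
from h import *
c=manip.camera("wrist");f=c["frame"];cv2.imwrite("pics/w3.png",f[:,:,::-1])
t=np.radians(100.5);plan(np.array([.4762,.0888,.075]),[np.cos(t),np.sin(t)])
for z in (.069,.102):print(pix(c,(.4762,.0888,z)))
h=cv2.cvtColor(f,cv2.COLOR_RGB2HSV).astype(int);H,S,V=h[...,0],h[...,1],h[...,2]
g=lambda v:np.degrees(np.arctan2(v[1],v[0])).round(1)
ax=np.array([.4762,.0888,0])
for a,ce,b in cents(((H<6)|(H>174))&(S>150)&(V>150),40):
    r=ray(c,ce,.065)
    if np.hypot(*(r-ax)[:2])<.08:print("red",ce,a,r.round(4),g(r-ax))
E
```

```text
clock: 8.1
tcp_pos: [0.4738, 0.088, 0.1732]
tcp_rot: [-2.005, -2.417, 0.002]
contact_force: [-0.1, -0.6, 0.3]
width: 0.6
grip_force: 0.0
shift cm [0.04 0.24 9.84] turn 0.1 j [ 0.05  0.22 -0.29  1.06 -0.    1.44] tcp [0.474  0.088  0.1735]
[328.37717031 240.02091821]
[328.79590883 255.29012139]
red [380.0, 195.2] 179 [0.5045 0.1245 0.065 ] 51.7
```

View pics/w3.png

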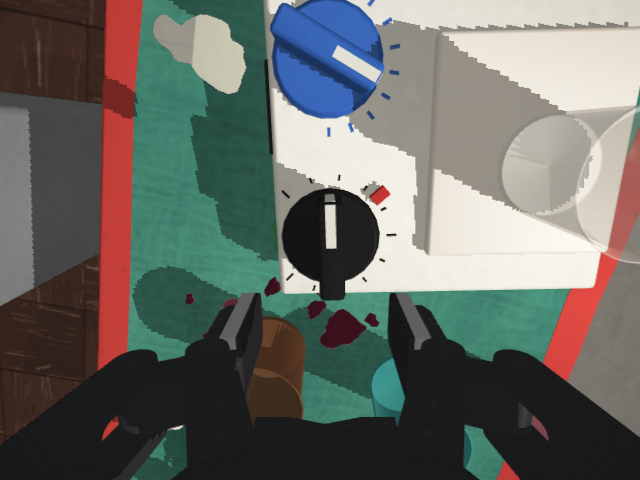

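The wrist view shows the dial centred at (330,235) with its bar parallel to the fingers and the pointer at (330,222). The red tab at (380,195) lies at 51.7°, so the dial needs a turn of about 48.5°. Descending, gripping and turning.

```bash
python3 -m crank '[[0,0.2,2,0],[0,0.2,4,0],[0,0.2,6,0],[0,0.2,7.5,0],[0,0.2,9,0],[0,0.2,9.8,0],[0,0.2,9.8,0],[0,0.2,9.8,0]]' 0.6
python3 -m crank '[[0,0,0,0],[0,0,0,0],[0,0,0,0],[0,0,0,0],[0,0,0,0],[0,0,0,0],[0,0,0,0],[0,0,0,0]]' 0 50
python3 -m crank '[[0,0,0,5],[0,0,0,10],[0,0,0,15],[0,0,0,20],[0,0,0,25],[0,0,0,30],[0,0,0,35],[0,0,0,40],[0,0,0,45],[0,0,0,48.5],[0,0,0,48.5],[0,0,0,48.5],[0,0,0,48.5]]'
python3 -m crank '[[0,0,0,0],[0,0,0,0],[0,0,0,0],[0,0,0,0],[0,0,0,0],[0,0,0,0],[0,0,-2,0],[0,0,-4,0],[0,0,-6,0],[0,0,-9,0],[0,0,-10,0],[0,0,-10,0],[0,0,-10,0]]' 0.6
python3 - <<'E'
from h import *
c=manip.camera("wrist");f=c["frame"];cv2.imwrite("pics/w4.png",f[:,:,::-1])
t=np.radians(52);plan(np.array([.4762,.0888,.075]),[np.cos(t),np.sin(t)])
h=cv2.cvtColor(f,cv2.COLOR_RGB2HSV).astype(int);H,S,V=h[...,0],h[...,1],h[...,2]
g=lambda v:np.degrees(np.arctan2(v[1],v[0])).round(1)
ax=np.array([.4762,.0888,0])
for n,m,z,rm in(("red",((H<6)|(H>174))&(S>150)&(V>150),.065,.08),("white",(S<50)&(V>150),.102,.03)):
  for a,ce,b in cents(m,40):
    r=ray(c,ce,z)
    if np.hypot(*(r-ax)[:2])<rm:print(n,ce,a,r.round(4),g(r-ax))
E
```

```text
clock: 8.82
tcp_pos: [0.4763, 0.0884, 0.0762]
tcp_rot: [-2.007, -2.416, 0.001]
contact_force: [0.3, -0.1, -0.8]
width: 0.599
grip_force: 0.0
clock: 9.48
tcp_pos: [0.4774, 0.0884, 0.0773]
tcp_rot: [2.007, 2.415, 0.002]
contact_force: [-1.4, -0.6, 6.1]
width: 0.176
grip_force: 50.4
clock: 10.57
tcp_pos: [0.4766, 0.0886, 0.0773]
tcp_rot: [-2.823, -1.378, -0.001]
contact_force: [-2.8, 0.2, 8.2]
width: 0.178
grip_force: 50.9
clock: 11.65
tcp_pos: [0.477, 0.0884, 0.1765]
tcp_rot: [2.823, 1.378, 0.002]
contact_force: [-0.5, 0.7, -0.4]
width: 0.595
grip_force: 0.0
shift cm [ 0.05 -0.02 10.05] turn 0.0 j [ 0.05  0.22 -0.28  1.07 -0.    2.29] tcp [0.4761 0.0883 0.1755]
red [323.6, 172.1] 198 [0.5045 0.1245 0.065 ] 51.6
white [323.4, 224.7] 439 [0.4879 0.1033 0.102 ] 51.3
```

View pics/w4.png

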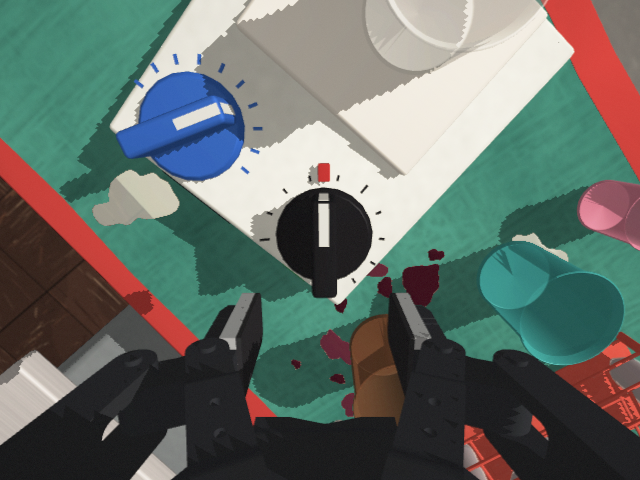

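The wrist view shows the black pointer (323,225) in line with the red tab (324,172), 51.3° against 51.6°. The blue knob is unchanged, the beaker is standing and nothing is touched. Handing in.

```bash
python3 -c "
from rig import manip
print(manip.sign_off())"
```

```text
the job is handed in; nothing more can be done
None
```

I turned the blue knob four clicks clockwise (index 2 to 6), set the black dial to within about 0.3° of the red marker by the wrist camera, left the beaker untouched, and handed the job in at about 12 s; no verdict came back.

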